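# Shut the transfer chamber and start its captive screw

### The job

Swing the window lid of the sample chamber shut and press its front edge down until the spring catch snaps in under the rib of the box. Then start the lid's captive hand screw in the boss without crossing the thread: turn the knob backward (anticlockwise from above) with a light downward push until you feel it drop by a thread, then turn it forward (clockwise) one turn, letting it sink with the thread. Finish while still gripping the knob, so that the screw stays started and cannot back off; leave the small things beside the chamber alone.

Things in the scene. Friction and masses are not known exactly. Their poses are not given: they have to be found in the camera images.
- chamber: Fixed aluminium box 130 x 110 x 55 mm with a window lid. Origin: centre of its underside, on the bench; +x from the front wall (catch, boss) to the hinge side, which stands to the robot's left; +y towards the robot; +z up; a clamped pipe port on the -y side (to -92 mm). Shut, the lid's top is at z = 64.5 mm, x -67 to 67, y -57 to 57 mm; a round ear round the screw reaches out to x = -104 mm.
- lid_hinge (a point): Middle of the lid's hinge axis, which runs along the chamber's y at x = 71, z = 60.5 mm in the chamber's frame.
- lid (a joint): Lid hinge, rad: 0 shut, grows as the front edge rises. The lid (8 mm thick, 0.4 kg) starts open at 60 to 77 degrees. Its stiff hinge (0.33 N m) holds it above about 0.9 rad; lower it sinks until the catch's barb rests on the rib near 0.08 rad. A push down of 5 to 10 N at the front edge then snaps it shut; 25 N does no harm.
- lid_edge (a point): Point to push on: outer (upper) face of the lid, 9 mm from its front edge, above the catch. Moves with the lid; chamber frame x = -58, y = 30, z = 64.5 mm when shut, 129 mm from the hinge axis and 4 mm outward of it. The knob stands out from the lid 55 mm to the -y side of this point.
- catch (a joint): Spring catch: steel leaf 28 mm wide hanging 32 mm down from the lid's front edge at y = 30 mm, with a barb on its inside. Rad: 0 at rest, up to about 0.1 while the barb is pushed outward over the rib on the front wall. Snapped in: lid below 0.012 rad and the catch back near 0.
- boss: Fixed threaded boss, a steel tube 37 mm across on the chamber's front wall, on the axis x = -84, y = -25 mm of the chamber, mouth 46 mm above the bench. Origin on its axis at bench height, axes as the chamber's. Right-hand internal thread, 5 mm pitch, single start; where on the circle it begins is not known.
- screw: Captive hand screw in the lid's ear, 0.13 kg, thread 24 mm across. Origin: centre of the knob's underside, z up its axis, which is the boss's axis when the lid is shut. It slides along its axis between stops 19 mm apart, sinks by its own weight (friction 0.25 N) and turns with 0.03 N m of friction. A tight grip carries it: push down lightly (2 to 10 N, never over 50) to feel the thread.
- knob_top (a point): Centre of the flat top of the knob, a knurled steel cylinder 34 mm across and 22 mm high below this point. Heights over the bench, lid shut: 99.5 to 101.5 mm at first, resting on the thread. Turned backward it climbs 5 mm per turn to 102.5 mm and, 0.3 to 0.65 turn from the start, can drop 4.5 mm. Forward it then sinks 5 mm per turn (1 mm axial play), to 93 mm after one turn. Ear top 64.5 mm.
- grease_jar: Small round jar with a black cap, 50 mm across, 39 mm high, standing loose beside the chamber on its +y side, towards the robot. Origin: centre of its underside. Leave alone.
- gasket_tin: Flat round metal tin, 62 mm across, 22 mm high, lying loose on the bench in front of the chamber's boss. Origin: centre of its underside. Leave alone.
- spare_ring: Spare centring ring with a black seal, 40 mm across, 8 mm high, lying loose on the bench behind the chamber's hinge side. Origin: centre of its underside. Leave alone.

How it is judged (in metres and radians):
On the way, in this order (a step that is already met when the one before it is completed fails the run):
1. the lid is shut with its catch snapped in under the rib (value of joint lid below 0.012 rad and value of joint catch below 0.03 rad), for 0.1 s.
2. the screw has been turned backward, resting on the boss's thread, up to the crest of the thread start (all of step 1 and z of knob_top in the frame of boss between 0.1019 and 0.1045 m and contact force between screw and boss above 0.1 N).
3. past the thread start, the screw has dropped by a thread (all of step 1 and z of knob_top in the frame of boss between 0.096 and 0.0993 m), for 0.1 s.
At the end, for the whole second after the job is handed in: Lid shut (below 0.012 rad), catch snapped in; the screw, after its drop, drawn in about one turn (knob top 90.9 to 94.5 mm above the bench, 0.7 to 1.4 turns), at rest, gripped with more than 4 N; jar, tin and ring upright within 25 mm of where they stood (all of step 1 and z of knob_top in the frame of boss between 0.0909 and 0.0945 m and contact force between the fingers and screw above 4 N and linear speed of screw below 0.01 m/s and angular speed of screw below 0.2 rad/s and angle between each of grease_jar, gasket_tin, spare_ring's own z axis and vertical below 0.2 rad); the arm keeps its last pose, push and grip.
It fails at once if the small things beside the chamber are pushed away by more than 25 mm (distance of any of grease_jar, gasket_tin, spare_ring from where it was at the start of the episode above 0.025 m).
It fails at once if the screw is forced against the boss's thread with more than 60 N (contact force between screw and boss above 60 N).
It also fails if it takes over 72 s, if anything falls off the work surface, if the arm or the gripper's body presses on something with over 40 N, if the wrist force passes 120 N, or if a joint passes its speed limit or range.

### The arm

A 6-joint arm with a two-finger parallel gripper is mounted at the origin on a cart in front of the work surface, level with it; the furniture and walls round the work are solid. World frame = base frame: x ahead of the robot, y to its left, z up, the work surface at z = 0. Lengths are in m, angles in degrees, forces in N, time in s.
With the tool pointing down it reaches from about 0.35 to 0.95 m from the base axis. Payload 17.4 kg.
Tool frame: the origin (TCP) lies on the centre line of the jaws, within the pads' length; the fingertips stand tip_extent ahead of it and the grasp point (between the pads) lies 5 mm behind it (tip_extent is the distance from the TCP to the fingertips, in m); z points along the fingers, y is the line along which they close (so a half turn about z gives the same grasp; the last joint's range is limited). The gripper opens to 93 mm and grips with 3 to 60 N. Pads are 15 mm wide; open, the fingers measure 128 mm over their backs; the gripper's body (75 mm by 188 mm) begins 65 mm behind the grasp point.
Start: joints at [-66.738, 6.646, 82.598, -0, 90.757, -2.166], TCP at [0.29, -0.61, 0.233] pointing down, gripper open.
Joint ranges: [-162.19, 162.19], [-47.58, 125.68], [4.15, 143.07], [-65.23, 245.23], [0.69, 171.88], [-170.13, 170.13]. Speed limits (degrees/s): [108.29, 108.29, 127.2, 180, 180, 180].

### API

Orientations are given as [roll, pitch, yaw] about the fixed x, y, z axes, in that order (R = Rz(yaw) Ry(pitch) Rx(roll)).
In Python, from workcell import * gives the robot as it stands.
- The arm moves only by the shell command python3 -m creep 'ROWS'. ROWS is JSON, a list of rows, each a list of 5 numbers: the shift along the tool's x, y, z in units of 30 mm (1.0 is 30 mm), then the turn about the tool's z in units of 8 degrees (1.0 is 8 degrees), then the opening, from -1 (shut) to 1 (fully open). In form: [[tx, ty, tz, spin, gripper], ...]. A call has 1 to 12 rows; each row shifts and turns the commanded pose from where the row before left it, along the tool's axes as they then stand; what a row does not reach is not made up. A row lasts 1/8 s, in which the tool goes at most 62.5 mm and 10.7 degrees, less where a joint would pass 70% of its speed; a pose out of reach is approached as far as the arm can. A call is refused whole if a number of a shift passes 1 or a number of a turn 1, either way. A call with a gripper value outside its range is refused whole. The fingers move at their own pace and stop on an object; the grip force is fixed at half the most. Time passes only in rows, so rows that do not move let the fingers close. It gives the time, the measured TCP pose, the force, the opening and the grip force at its end, in the units of the state.
- observe(): the state, without advancing time (a new reading comes with each control period).
- camera(name): name is "side" or "top"; returns the picture (480x640x3 uint8, blue, green, red); there is no depth.
- camera_model(name): a dict with "camera_matrix" (3x3 intrinsics, pixels), "k1" (the pictures are not rectified: a ray, as slopes to the right and down, at radius r is drawn at 1 + k1 r^2 times it, then the intrinsics apply), "pose" (4x4, takes a point from camera to world coordinates). Camera axes: x right, y down, z forward; pixel columns grow to the right and rows downward; lengths in m; the calibration is good to about 2 mm. A picture is of the moment at which its call begins. camera_model takes no time and is no camera call.
- job_done(): hands the job in; it is judged then, once.
The state is a dict: "clock": time; "joint_positions": joint angles; "joint_velocities": joint speeds; "effort": joint torques, N m; "eef_pos": TCP position; "orientation": TCP orientation; "wrist_force": force on the tool from outside, world axes, zero at the start; "moment": the same for the moment, N m; "gripper_width": finger opening in m; "finger_force": force on a finger pad.
Only numpy, scipy, OpenCV 4.12 (cv2) and the standard library are available. Lean on these libraries where they do the work, as an engineer would, in place of code of your own. Each camera call takes 0.05 s, during which the arm holds its last target. There are 200 camera calls.

## Working session

There is one attempt and no reset: what is moved stays moved. The work goes in short steps, Python scripts to look and compute and a shell command to move; the robot and the scene stay as the last step left them, time stands still between calls to the robot, and variables do not carry over. Pictures are saved under pics/ and viewed, at most 10 in all, crops included, and the job is handed in when it is done.

```bash
mkdir -p pics; ls; python3 - <<'E'
from workcell import *
import cv2
s=observe();print({k:s[k] for k in('clock','eef_pos','orientation','wrist_force','gripper_width')})
for n in("side","top"):
    cv2.imwrite(f"pics/{n}0.png",camera(n));m=camera_model(n);print(n,m)
try: print(tip_extent)
except Exception as e: print(e)
E
```

```text
pics
{'clock': 0.0, 'eef_pos': array([ 0.28972051, -0.60944479,  0.23188926]), 'orientation': array([-1.79931485e+02, -8.93671725e-04,  2.54270991e+01]), 'wrist_force': array([0.332689  , 0.2245743 , 0.28961319]), 'gripper_width': 0.09306745997205024}
side {'camera_matrix': array([[476.5255529 ,   0.        , 324.1486179 ],
       [  0.        , 476.5255529 , 245.82264395],
       [  0.        ,   0.        ,   1.        ]]), 'k1': 0.023754787190898567, 'pose': array([[-9.90889045e-01,  1.17782008e-01, -6.53169192e-02,
         5.14479447e-01],
       [ 1.34678600e-01,  8.69278638e-01, -4.75622040e-01,
         6.73298230e-01],
       [ 7.58883764e-04, -4.80085460e-01, -8.77221395e-01,
         8.56647868e-01],
       [ 0.00000000e+00,  0.00000000e+00,  0.00000000e+00,
         1.00000000e+00]])}
top {'camera_matrix': array([[568.2902924 ,   0.        , 319.5506298 ],
       [  0.        , 568.2902924 , 248.02462836],
       [  0.        ,   0.        ,   1.        ]]), 'k1': -0.18509536434999413, 'pose': array([[ 0.00616313, -0.98142286,  0.19175816,  0.32113946],
       [-0.9998722 , -0.00321935,  0.01565932,  0.26368448],
       [-0.01475107, -0.19183017, -0.98131727,  0.93813783],
       [ 0.        ,  0.        ,  0.        ,  1.        ]])}
0.014
```

View pics/side0.png

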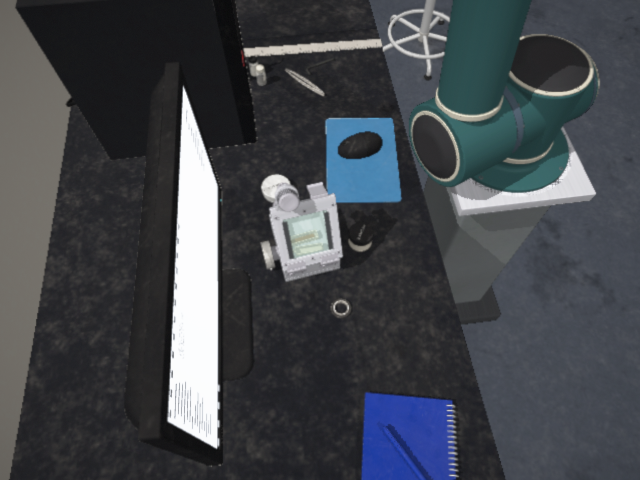

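View pics/top0.png

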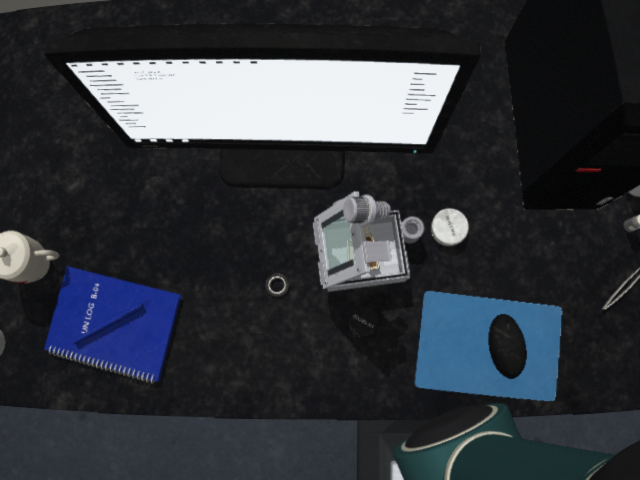

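The side view shows the chamber near (307,235), with the lid open, the tin at (275,188), the jar at (360,238) and the ring at (341,308). In the top view the boss mouth is near (412,228), the tin (450,227), the ring (277,285), the jar (363,320) and the knob (358,207). Next I'll look at enlarged crops.

```bash
cat > h.py <<'E'
from workcell import *
import numpy as np, cv2
def ray(n,u,v):
    m=camera_model(n);K=m["camera_matrix"];k=m["k1"]
    d=np.array([(u-K[0,2])/K[0,0],(v-K[1,2])/K[1,1]]);s=d.copy()
    for _ in range(20): s=d/(1+k*(s@s))
    P=np.array(m["pose"]);return P[:3,3],P[:3,:3]@np.array([s[0],s[1],1])
def onz(n,u,v,z):
    o,d=ray(n,u,v);return o+d*(z-o[2])/d[2]
def tri(a,b):
    (o,d),(p,e)=ray("side",*a),ray("top",*b)
    t=np.linalg.lstsq(np.c_[d,-e],p-o,rcond=None)[0]
    A,B=o+t[0]*d,p+t[1]*e;return (A+B)/2,np.linalg.norm(A-B)
def proj(n,X):
    m=camera_model(n);P=np.linalg.inv(m["pose"]);c=P[:3,:3]@X+P[:3,3];s=c[:2]/c[2]
    s=s*(1+m["k1"]*(s@s));K=m["camera_matrix"];return s*K[0,0]+K[:2,2]
E
python3 - <<'E'
import cv2
s=cv2.imread("pics/side0.png")[165:290,245:385];t=cv2.imread("pics/top0.png")[180:345,255:475]
cv2.imwrite("pics/sc.png",cv2.resize(s,None,fx=4.8,fy=4.8,interpolation=cv2.INTER_CUBIC))
cv2.imwrite("pics/tc.png",cv2.resize(t,None,fx=3.6,fy=3.6,interpolation=cv2.INTER_CUBIC))
E
```

```text
(no output)
```

View pics/sc.png

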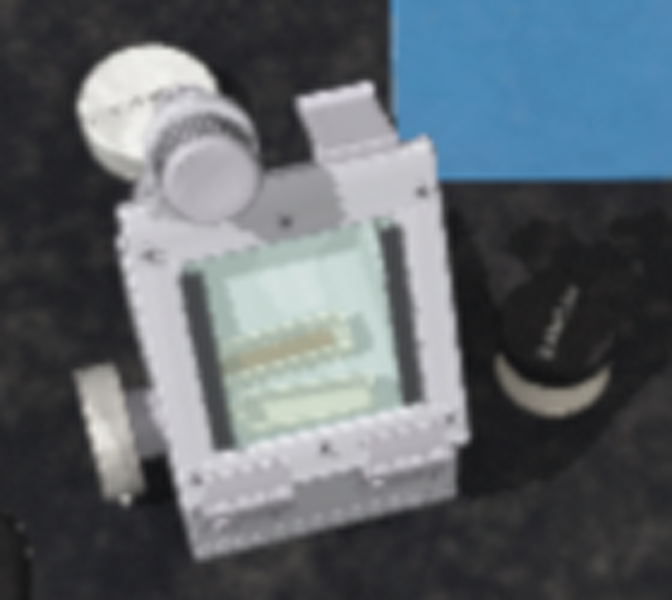

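View pics/tc.png

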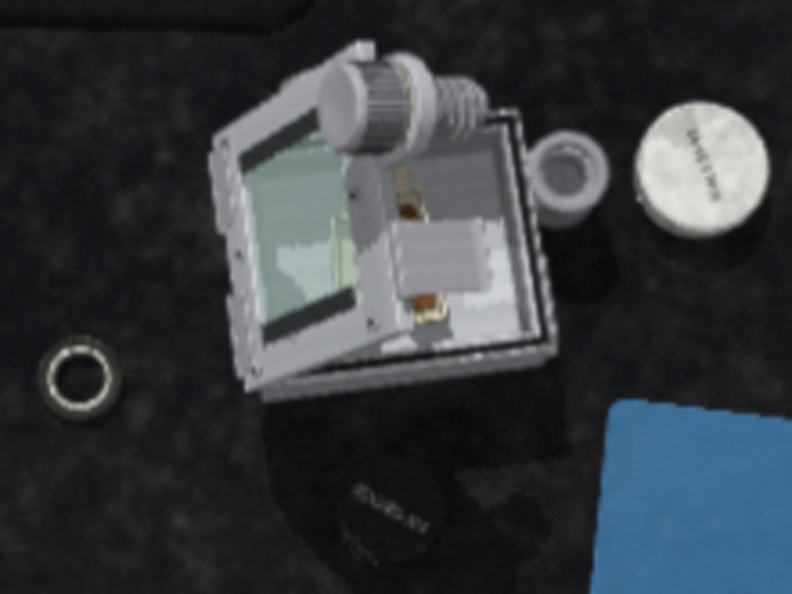

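The side crop shows the knob's top face centred at crop (212,180), with the lid's front corners at (120,210) and (435,140). The top crop shows the boss mouth at (567,172), the front rim corners at about (518,110) and (556,345), and the knob top at about (343,107).

```bash
python3 - <<'E'
from h import *
S=lambda x,y:(245+(x+.5)/4.8-.5,165+(y+.5)/4.8-.5)
T=lambda x,y:(255+(x+.5)/3.6-.5,180+(y+.5)/3.6-.5)
np.set_printoptions(precision=4,suppress=True)
boss=onz("top",*T(567,172),.046)
a=onz("top",*T(517,110),.055);b=onz("top",*T(556,345),.055)
print("boss",boss,"front rim",a,b,np.linalg.norm(a-b))
ey=(b-a)/np.linalg.norm(b-a);yaw=np.degrees(np.arctan2(-ey[0],ey[1]));print("yaw",yaw)
k,g=tri(S(212,180),T(343,107));print("knob",k,g)
# lid front corners (outer face), hinge corners
c1,g1=tri(S(120,210),T(362,45));c2,g2=tri(S(432,140),T(385,335));print("lid corners",c1,g1,c2,g2)
h1=onz("top",*T(213,150),.063);h2=onz("top",*T(246,386),.063);print("hinge edge",h1,h2,np.linalg.norm(h1-h2))
h1=onz("side",*S(195,550),.04);h2=onz("side",*S(455,490),.04);print(h1,h2)
for nm,p,z in(("jar",(385,520),.039),("tin",(703,168),.022),("ring",(80,378),.008)):print(nm,onz("top",*T(*p),z))
for e in(yaw,):
  for d in(0,180):
    t=np.radians(e+d);R=np.array([[np.cos(t),-np.sin(t)],[np.sin(t),np.cos(t)]])
    o=boss[:2]-R@[-.084,-.025];print(e+d,"origin",o, "front rim",R@[-.065,-.055]+o,R@[-.065,.055]+o,"knob in ch",R.T@(k[:2]-o))
E
```

```text
boss [0.5299 0.1285 0.046 ] front rim [0.5561 0.1516 0.055 ] [0.4502 0.1367 0.055 ] 0.10698291061214321
yaw 98.01715409026184
knob [0.5136 0.236  0.2132] 0.0025643105958337246
lid corners [0.5458 0.2273 0.1876] 0.0008881144430728196 [0.4338 0.2196 0.1967] 0.0016264189241573766
hinge edge [0.5353 0.287  0.063 ] [0.4308 0.272  0.063 ] 0.10550169570869158
[0.5358 0.2916 0.04  ] [0.431  0.2794 0.04  ]
jar [0.3749 0.211  0.039 ]
tin [0.5378 0.0613 0.022 ]
ring [0.441  0.3487 0.008 ]
98.01715409026184 origin [0.4934 0.2082] front rim [0.5569 0.1515] [0.448  0.1362] knob in ch [ 0.0247 -0.0239]
278.01715409026184 origin [0.5664 0.0488] front rim [0.5028 0.1055] [0.6118 0.1209] knob in ch [-0.1927 -0.0261]
```

```bash
python3 -m creep '[[0,0,-0.33,0.725,-1],[0,0,-0.33,0.725,-1],[0,0,-0.33,0.725,-1],[0.6,-1,0,0,-1],[0.6,-1,0,0,-1],[0.6,-1,0,0,-1],[0.6,-1,0,0,-1],[0.6,-1,0,0,-1],[0.6,-1,0,0,-1],[0.6,-1,0,0,-1],[0.6,-1,0,0,-1],[0.6,-1,0,0,-1]]'
python3 - <<'E'
from h import *
s=cv2.imread("pics/side0.png").astype(int);t=cv2.imread("pics/top0.png").astype(int)
for n,i in(("side",s),("top",t)):
    g=i[...,1]-np.maximum(i[...,2],i[...,0]*.9);r=(slice(140,230),slice(200,250)) if n=="side" else (slice(130,170),slice(380,450))
    a=g[r];p=np.unravel_index(a.argmax(),a.shape);print(n,a.max(),p[1]+r[1].start,p[0]+r[0].start)
print(tri((220,186),(415,151)), onz("top",280,187,0), onz("side",220,186,.12))
E
```

```text
clock: 1.6
eef_pos: [0.4128, -0.3185, 0.2621]
orientation: [-180.0, 0.0, 8.0]
wrist_force: [-0.1, -0.9, -0.4]
gripper_width: 0.0005
finger_force: 0.0
side 9.5 221 200
top 11.699999999999989 414 151
(array([0.6314588 , 0.13231379, 0.13358714]), np.float64(0.007497733188766222)) [0.6115266  0.34756902 0.        ] [0.63721748 0.1198464  0.12      ]
```

```bash
python3 -m creep '[[0.25,-1,0,0,-1],[0.25,-1,0,0,-1],[0.25,-1,0,0,-1],[0.25,-1,0,0,-1],[0.25,-1,0,0,-1],[0.25,-1,0,0,-1],[0.25,-1,0,0,-1],[0.25,-1,0,0,-1],[0.2,-1,0,0,-1],[0.2,-1,0,0,-1],[0.2,-1,0,0,-1],[0.2,-1,0,0,-1]]' && python3 -m creep '[[0.14,-1,0,0,-1],[0.14,-1,0,0,-1],[0.14,-1,0,0,-1],[0.14,-1,0,0,-1],[0.14,-1,0,0,-1],[0.14,-1,0,0,-1],[0.14,-1,0,0,-1],[0.14,-0.8,0,0,-1],[0,0,0,0,-1],[0,0,0,0,-1]]'
python3 - <<'E'
from h import *
print(tri((221,200),(414,151)))
print(observe()["joint_positions"])
for n in("side","top"): cv2.imwrite(f"pics/{n}1.png",camera(n))
a=cv2.imread("pics/side1.png")[100:330,130:430];b=cv2.imread("pics/top1.png")[110:340,250:550]
cv2.imwrite("pics/c1.png",cv2.resize(np.vstack([a,b]),None,fx=1.3,fy=1.3))
E
```

```text
clock: 3.1
eef_pos: [0.4452, 0.0496, 0.2621]
orientation: [-180.0, 0.0, 8.0]
wrist_force: [-0.0, -1.0, 0.9]
gripper_width: 0.0006
finger_force: 0.0
clock: 4.35
eef_pos: [0.446, 0.2845, 0.2621]
orientation: [180.0, 0.0, 8.0]
wrist_force: [-0.5, 0.3, 0.7]
gripper_width: 0.0002
finger_force: 0.0
(array([0.64315497, 0.12870786, 0.08845181]), np.float64(0.0033376619698491324))
[ 2.97812026e+01 -1.20594836e+01  9.79426438e+01 -1.05994713e-02
  9.41417193e+01  1.11745419e+02]
```

View pics/c1.png

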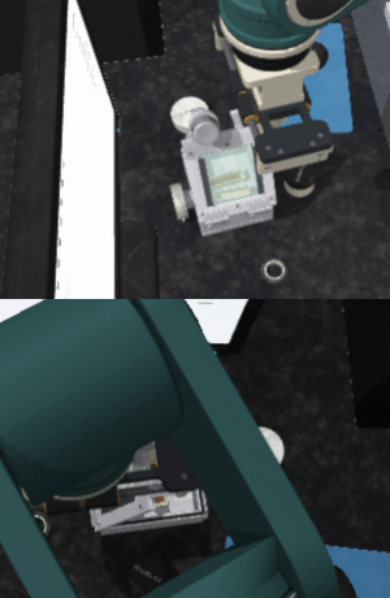

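The gripper hangs above the hinge side of the lid, clear of the knob at (205,130) in the crop. I'll lower it and push the lid over.

```bash
python3 -m creep '[[0,0,0.9,0,-1],[0,0,0.9,0,-1],[0,0,0.87,0,-1],[0,0.5,0,0,-1],[0,0.4,0,0,-1],[0,0.3,0.1,0,-1],[0,0.3,0.12,0,-1],[0,0.3,0.12,0,-1],[0,0.3,0.12,0,-1]]' && python3 -m creep '[[0,0.3,0.12,0,-1],[0,0.2,0.1,0,-1],[0,0.2,0.1,0,-1],[0,0,0,0,-1],[0,0,0,0,-1],[0,0,0,0,-1]]'
python3 - <<'E'
from h import *
a=camera("side")[100:330,130:430]
cv2.imwrite("pics/c2.png",cv2.resize(a,None,fx=1.6,fy=1.6))
E
```

```text
clock: 5.58
eef_pos: [0.4549, 0.222, 0.1682]
orientation: [-180.0, 0.0, 8.0]
wrist_force: [0.3, 0.7, -1.1]
gripper_width: 0.0007
finger_force: 0.2
clock: 6.32
eef_pos: [0.4578, 0.202, 0.159]
orientation: [-180.0, -0.0, 8.0]
wrist_force: [-0.5, 0.3, 0.1]
gripper_width: 0.0004
finger_force: 0.0
```

View pics/c2.png

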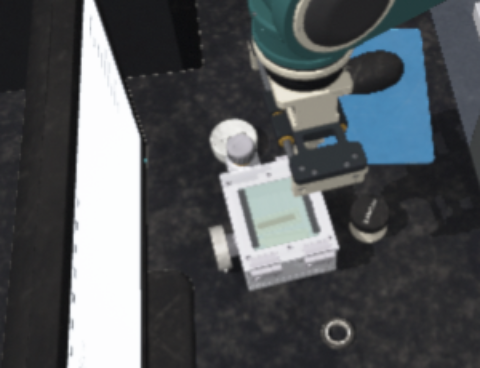

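The lid has sunk onto the rib, and the gripper now sits above it. I'll move over the lid edge and press.

```bash
python3 -m creep '[[0.1,0.95,0,0,-1],[0.1,0.9,0,0,-1],[0,0,0.7,0,-1],[0,0,0.7,0,-1],[0,0,0.6,0,-1],[0,0,0,0,-1]]' && python3 -m creep '[[0,0,0.1,0,-1],[0,0,0.1,0,-1],[0,0,0.1,0,-1],[0,0,0.1,0,-1],[0,0,0,0,-1]]'
```

```text
clock: 7.12
eef_pos: [0.4705, 0.1479, 0.0969]
orientation: [180.0, 0.2, 8.1]
wrist_force: [0.5, -0.2, 0.2]
gripper_width: 0.0005
finger_force: 0.0
clock: 7.75
eef_pos: [0.4714, 0.1476, 0.0866]
orientation: [180.0, 0.0, 8.0]
wrist_force: [0.5, 0.1, 0.2]
gripper_width: 0.0004
finger_force: 0.0
```

```bash
for i in 1; do python3 -m creep '[[0,0,0.07,0,-1],[0,0,0,0,-1]]'; python3 -m creep '[[0,0,0.07,0,-1],[0,0,0,0,-1]]';python3 -m creep '[[0,0,0.07,0,-1],[0,0,0,0,-1]]'; done
```

```text
clock: 8.0
eef_pos: [0.4715, 0.1477, 0.0848]
orientation: [-180.0, -0.0, 8.0]
wrist_force: [0.2, -0.0, 0.5]
gripper_width: 0.0006
finger_force: 0.1
clock: 8.25
eef_pos: [0.4715, 0.1476, 0.0826]
orientation: [180.0, -0.0, 8.0]
wrist_force: [0.7, -0.7, 0.9]
gripper_width: 0.0006
finger_force: 0.6
clock: 8.5
eef_pos: [0.4713, 0.1477, 0.0802]
orientation: [-180.0, 0.0, 8.0]
wrist_force: [0.2, -0.3, 0.4]
gripper_width: 0.0005
finger_force: 0.0
```

```bash
python3 -m creep '[[0,0,0.05,0,-1],[0,0,0,0,-1]]'; python3 -m creep '[[0,0,0.05,0,-1],[0,0,0,0,-1]]';python3 -c "
from h import *
a=camera('side')[100:330,130:430]
cv2.imwrite('pics/c3.png',cv2.resize(a[60:200,50:250],None,fx=3.5,fy=3.5,interpolation=cv2.INTER_CUBIC))"
```

```text
clock: 8.75
eef_pos: [0.4713, 0.1477, 0.0788]
orientation: [-180.0, 0.0, 8.0]
wrist_force: [-0.0, 0.1, 0.1]
gripper_width: 0.0009
finger_force: 0.0
clock: 9.0
eef_pos: [0.4715, 0.1477, 0.0786]
orientation: [-180.0, -0.0, 8.0]
wrist_force: [-8.6, -1.9, 15.0]
gripper_width: 0.0004
finger_force: 7.3
```

View pics/c3.png

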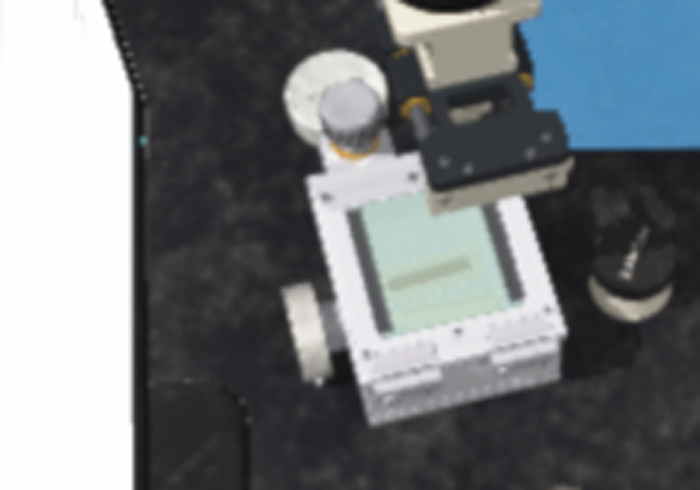

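The picture shows the lid lying flat and shut under the closed fingers, with the knob top at about crop (350,103). The 15 N contact came at tip height 64.6 mm, which is the height of a shut lid. Next I'll check the knob's centre and go above it.

```bash
python3 -c "
from h import *
print(onz('side',180+350/3.5,160+103/3.5,.1005), proj('top',np.array([.53,.1285,.1005])))
o=np.array([.4934,.2082]);t=np.radians(98);R=np.array([[np.cos(t),-np.sin(t)],[np.sin(t),np.cos(t)]]);print(R@[-.084,-.025]+o)
"
python3 -m creep '[[0,0,-0.6,0,-1],[0,0,-1,0,-1],[0.6,0.3,0,0,-1],[0.6,0.3,0,0,-1],[0.64,0.3,0,0,-1],[0,0,0.2,0,-1],[0,0,0,0,-1]]'
```

```text
[0.5260039 0.1287362 0.1005   ] [417.30141733 219.21310758]
[0.52984724 0.12849681]
clock: 9.93
eef_pos: [0.5291, 0.1287, 0.1191]
orientation: [-180.0, 0.1, 8.0]
wrist_force: [-0.0, -0.1, 0.9]
gripper_width: 0.0002
finger_force: 0.0
```

```bash
python3 -m creep '[[0,0,0.07,0,-1],[0,0,0,0,-1]]';python3 -m creep '[[0,0,0.04,0,-1],[0,0,0,0,-1]]'; python3 -m creep '[[0,0,0.02,0,-1],[0,0,0,0,-1]]'
```

```text
clock: 10.18
eef_pos: [0.5295, 0.1288, 0.1175]
orientation: [-180.0, -0.0, 8.0]
wrist_force: [-0.1, -0.9, -0.4]
gripper_width: 0.0003
finger_force: 0.0
clock: 10.42
eef_pos: [0.5298, 0.1287, 0.1162]
orientation: [180.0, 0.0, 8.0]
wrist_force: [-0.6, -0.3, -0.5]
gripper_width: 0.0003
finger_force: 0.0
clock: 10.68
eef_pos: [0.5299, 0.1286, 0.1156]
orientation: [-180.0, 0.0, 8.0]
wrist_force: [-0.6, 0.1, -0.2]
gripper_width: 0.0004
finger_force: 0.0
```

```bash
python3 -m creep '[[0,0,0.02,0,-1],[0,0,0,0,-1]]'
```

```text
clock: 10.92
eef_pos: [0.5299, 0.1286, 0.115]
orientation: [180.0, 0.0, 8.0]
wrist_force: [0.2, 0.2, 0.8]
gripper_width: 0.0001
finger_force: 0.0
```

```bash
python3 -m creep '[[0,0,0.02,0,-1],[0,0,0,0,-1]]';python3 -m creep '[[0,0,0.02,0,-1],[0,0,0,0,-1]]'
```

```text
clock: 11.18
eef_pos: [0.5299, 0.1287, 0.1146]
orientation: [180.0, -0.0, 8.0]
wrist_force: [-0.8, 0.0, 1.2]
gripper_width: 0.0003
finger_force: 0.8
clock: 11.42
eef_pos: [0.53, 0.1287, 0.1144]
orientation: [-180.0, -0.0, 8.0]
wrist_force: [-2.6, -0.1, 6.6]
gripper_width: 0.0004
finger_force: 3.2
```

```bash
python3 -m creep '[[0,0,-0.6,0,0.2],[0,0,0,0.95,0.2],[0,0,0,0.95,0.2],[0,0,0,0.95,0.2],[0,0,0,0.95,0.2],[0,0,0,0.95,0.2],[0,0,0,0.95,0.2],[0,0,0,0.95,0.2],[0,0,0,0.6,0.2],[0,0,0,0,0.2]]' && python3 -m creep '[[0,0,0.45,0,0.2],[0,0,0.45,0,0.2],[0,0,0.42,0,0.2],[0,0,0,0,0.2]]'
```

```text
clock: 12.68
eef_pos: [0.5301, 0.1287, 0.1328]
orientation: [-180.0, -0.0, -49.9]
wrist_force: [0.1, -0.1, 0.2]
gripper_width: 0.0559
finger_force: 0.0
clock: 13.18
eef_pos: [0.5292, 0.1285, 0.0907]
orientation: [179.9, 0.1, -50.0]
wrist_force: [-0.5, 0.5, 0.6]
gripper_width: 0.0556
finger_force: 0.0
```

```bash
python3 -m creep '[[0,0,0,0,-1],[0,0,0,0,-1],[0,0,0,0,-1],[0,0,0,0,-1],[0,0,0,0,-1]]'
```

```text
clock: 13.8
eef_pos: [0.5291, 0.1278, 0.0924]
orientation: [179.8, 0.0, -50.0]
wrist_force: [-10.5, -8.1, 5.8]
gripper_width: 0.0335
finger_force: 30.0
```

```bash
python3 -m creep '[[0,0.045,0,0,-1],[0,0,0,0,-1],[0,0,0,0,-1]]'
```

```text
clock: 14.18
eef_pos: [0.529, 0.1277, 0.0926]
orientation: [-180.0, -0.0, -50.0]
wrist_force: [-1.2, -1.2, 4.4]
gripper_width: 0.0336
finger_force: 30.0
```

```bash
python3 -m creep '[[0,0,-0.004,-1,-1],[0,0,-0.004,-1,-1],[0,0,-0.004,-1,-1],[0,0,0,0,-1]]'; python3 -m creep '[[0,0,-0.004,-1,-1],[0,0,-0.004,-1,-1],[0,0,-0.004,-1,-1],[0,0,0,0,-1]]'
```

```text
clock: 14.68
eef_pos: [0.5291, 0.1279, 0.0929]
orientation: [-180.0, -0.0, -26.0]
wrist_force: [-0.7, -1.1, 4.8]
gripper_width: 0.0336
finger_force: 30.0
clock: 15.18
eef_pos: [0.5291, 0.128, 0.0932]
orientation: [-180.0, -0.0, -2.2]
wrist_force: [0.5, 2.6, 3.0]
gripper_width: 0.0334
finger_force: 30.0
```

```bash
python3 -m creep '[[0,-0.008,-0.004,-1,-1],[0,0,-0.004,-1,-1],[0,0,-0.003,-1,-1],[0,0,0,0,-1]]'; python3 -m creep '[[0,0,-0.004,-1,-1],[0,0,-0.003,-1,-1],[0,0,-0.003,-1,-1],[0,0,0,0,-1]]'
```

```text
clock: 15.68
eef_pos: [0.529, 0.1282, 0.0935]
orientation: [-180.0, -0.0, 21.7]
wrist_force: [1.4, 2.6, 3.5]
gripper_width: 0.0335
finger_force: 30.0
clock: 16.18
eef_pos: [0.5289, 0.1283, 0.0938]
orientation: [-180.0, -0.0, 45.7]
wrist_force: [1.0, 4.8, 4.1]
gripper_width: 0.0331
finger_force: 30.0
```

```bash
python3 -m creep '[[0,0,0,0,0.1],[0,0,0,0,0.1],[0,0,0,1,0.1],[0,0,0,1,0.1],[0,0,0,1,0.1],[0,0,0,1,0.1],[0,0,0,1,0.1],[0,0,0,1,0.1],[0,0,0,1,0.1],[0,0,0,1,0.1],[0,0,0,1,0.1],[0,0,0,1,0.1]]'; python3 -m creep '[[0,0,0,1,0.1],[0,0,0,1,0.1],[-0.004,-0.004,0,0,0.1],[0,0,0,0,-1],[0,0,0,0,-1],[0,0,0,0,-1],[0,0,0,0,-1]]'
```

```text
clock: 17.68
eef_pos: [0.5286, 0.1278, 0.0932]
orientation: [180.0, 0.0, -34.4]
wrist_force: [0.1, 0.5, -0.4]
gripper_width: 0.0511
finger_force: 0.0
clock: 18.55
eef_pos: [0.5287, 0.1281, 0.0935]
orientation: [180.0, 0.0, -50.0]
wrist_force: [-2.2, -1.8, 1.1]
gripper_width: 0.0335
finger_force: 30.0
```

```bash
python3 -m creep '[[0,0,0.006,-1,-1],[0,0,0,-1,-1],[0,0,0,0,-1]]'; python3 -m creep '[[0,0,-0.003,-1,-1],[0,0,-0.003,-1,-1],[0,0,0,0,-1]]'
```

```text
clock: 18.92
eef_pos: [0.5288, 0.128, 0.0936]
orientation: [180.0, 0.0, -34.0]
wrist_force: [-3.6, -4.2, 4.0]
gripper_width: 0.0332
finger_force: 30.0
clock: 19.3
eef_pos: [0.5288, 0.1281, 0.0938]
orientation: [180.0, 0.0, -18.1]
wrist_force: [-5.2, -3.5, 4.2]
gripper_width: 0.0335
finger_force: 30.0
```

```bash
python3 -m creep '[[0,0,-0.003,-1,-1],[0,0,-0.003,-1,-1],[0,0,0,0,-1]]'
```

```text
clock: 19.68
eef_pos: [0.5288, 0.1281, 0.0939]
orientation: [180.0, 0.0, -2.2]
wrist_force: [-4.6, -2.5, 3.6]
gripper_width: 0.0334
finger_force: 30.0
```

```bash
python3 -m creep '[[-0.012,0.006,-0.003,-1,-1],[0,0,0,0,-1]]'; python3 -m creep '[[0,0,-0.002,-1,-1],[0,0,0,0,-1]]'; python3 -m creep '[[0,0,0,-1,-1],[0,0,0,0,-1]]'
```

```text
clock: 19.92
eef_pos: [0.5287, 0.1281, 0.0938]
orientation: [-180.0, -0.0, 5.7]
wrist_force: [0.7, -0.7, 0.0]
gripper_width: 0.0334
finger_force: 30.0
clock: 20.18
eef_pos: [0.5287, 0.1281, 0.0938]
orientation: [-180.0, -0.0, 13.7]
wrist_force: [2.4, 0.4, -2.0]
gripper_width: 0.0336
finger_force: 30.0
clock: 20.42
eef_pos: [0.5287, 0.1281, 0.0939]
orientation: [-180.0, -0.0, 21.7]
wrist_force: [2.7, 0.5, -0.5]
gripper_width: 0.0339
finger_force: 30.0
```

The upward force vanished at about 152° backward, so the screw has passed the thread start. I'll lower it by a thread.

```bash
python3 -m creep '[[0,0,0.04,0,-1],[0,0,0.03,0,-1],[0,0,0,0,-1]]'; python3 -m creep '[[0,0,0.03,0,-1],[0,0,0,0,-1]]'
```

```text
clock: 20.8
eef_pos: [0.5286, 0.1281, 0.0918]
orientation: [-180.0, -0.0, 21.9]
wrist_force: [4.2, 1.3, -1.1]
gripper_width: 0.0333
finger_force: 30.0
clock: 21.05
eef_pos: [0.5286, 0.1281, 0.0909]
orientation: [-180.0, -0.0, 22.0]
wrist_force: [4.8, 1.5, -1.0]
gripper_width: 0.0333
finger_force: 30.0
```

Free so far: 3 mm lower with no resistance, so it has dropped past the thread.

```bash
python3 -m creep '[[-0.01,0,0.025,0,-1],[0,0,0,0,-1]]'; python3 -m creep '[[0,0,0.015,0,-1],[0,0,0,0,-1]]'
```

```text
clock: 21.3
eef_pos: [0.5286, 0.1281, 0.0904]
orientation: [180.0, -0.1, 22.0]
wrist_force: [7.2, 3.2, -1.6]
gripper_width: 0.0335
finger_force: 30.0
clock: 21.55
eef_pos: [0.5286, 0.1281, 0.0899]
orientation: [180.0, -0.1, 22.0]
wrist_force: [5.9, 2.4, -1.1]
gripper_width: 0.0335
finger_force: 30.0
```

```bash
python3 -m creep '[[0.02,0,0.015,0,-1],[0,0,0,0,-1]]'; python3 -m creep '[[0,0,0.015,0,-1],[0,0,0,0,-1]]'
```

```text
clock: 21.8
eef_pos: [0.5287, 0.1281, 0.0894]
orientation: [-180.0, 0.0, 22.0]
wrist_force: [-0.0, 0.4, 2.2]
gripper_width: 0.0334
finger_force: 30.0
clock: 22.05
eef_pos: [0.5288, 0.1281, 0.0892]
orientation: [-180.0, -0.0, 22.0]
wrist_force: [-1.1, 0.1, 6.4]
gripper_width: 0.0337
finger_force: 30.0
```

```bash
python3 -m creep '[[0,0,0.003,1,-1],[0,0,0.003,1,-1],[0,0,0.004,1,-1],[0,0,0,0,-1]]'; python3 -m creep '[[0,0,0.004,1,-1],[0,0,0.004,1,-1],[0,0,0.003,1,-1],[0,0,0,0,-1]]'
```

```text
clock: 22.55
eef_pos: [0.5288, 0.1281, 0.0889]
orientation: [180.0, -0.0, -2.1]
wrist_force: [-2.1, -0.4, 6.7]
gripper_width: 0.0336
finger_force: 30.0
clock: 23.05
eef_pos: [0.5287, 0.128, 0.0886]
orientation: [180.0, -0.0, -26.1]
wrist_force: [-1.7, -1.3, 6.7]
gripper_width: 0.0336
finger_force: 30.0
```

```bash
python3 -m creep '[[0,0,0.003,1,-1],[0,0,0.003,1,-1],[0,0,0.003,1,-1],[0,0,0,0,-1],[0,0,0,0,0.1],[0,0,0,0,0.1],[0,0,0,-1,0.1],[0,0,0,-1,0.1],[0,0,0,-1,0.1],[0,0,0,-1,0.1],[0,0,0,-1,0.1],[0,0,0,-1,0.1]]'; python3 -m creep '[[0,0,0,-1,0.1],[0,0,0,-1,0.1],[0,0,0,-1,0.1],[0,0,0,-1,0.1],[0,0,0,-1,0.1],[0,0,0,-1,0.1],[0,0,0,0,0.1],[0,0,0,0,-1],[0,0,0,0,-1],[0,0,0,0,-1],[0,0,0,0,-1]]'
```

```text
clock: 24.55
eef_pos: [0.5286, 0.1281, 0.0876]
orientation: [180.0, 0.0, -1.7]
wrist_force: [0.3, 0.1, 0.1]
gripper_width: 0.051
finger_force: 0.0
clock: 25.92
eef_pos: [0.5287, 0.1281, 0.0879]
orientation: [-180.0, 0.0, 46.0]
wrist_force: [-1.0, 0.5, -0.3]
gripper_width: 0.0333
finger_force: 30.0
```

```bash
python3 -m creep '[[0,0,0.012,1,-1],[0,0,0.005,1,-1],[0,0,0.005,1,-1],[0,0,0.004,1,-1],[0,0,0,0,-1]]'; python3 -m creep '[[0,0,0.004,1,-1],[0,0,0.004,1,-1],[0,0,0.004,1,-1],[0,0,0.003,1,-1],[0,0,0,0,-1]]'
```

```text
clock: 26.55
eef_pos: [0.5288, 0.1281, 0.0874]
orientation: [180.0, -0.0, 14.1]
wrist_force: [-3.0, -0.6, 3.1]
gripper_width: 0.0332
finger_force: 30.0
clock: 27.18
eef_pos: [0.5288, 0.128, 0.0868]
orientation: [180.0, -0.0, -17.8]
wrist_force: [-2.1, -1.4, 2.3]
gripper_width: 0.0335
finger_force: 30.0
```

```bash
python3 -m creep '[[0,0,0.004,1,-1],[0,0,0.004,1,-1],[0,0,0.004,1,-1],[0,0,0.004,1,-1],[0,0,0,0,-1],[0,0,0,0,0.1],[0,0,0,0,0.1],[0,0,0,-1,0.1],[0,0,0,-1,0.1],[0,0,0,-1,0.1],[0,0,0,-1,0.1],[0,0,0,-1,0.1]]'; python3 -m creep '[[0,0,0,-1,0.1],[0,0,0,-1,0.1],[0,0,0,-1,0.1],[0,0,0,-1,0.1],[0,0,0,-1,0.1],[0,0,0,-1,0.1],[0,0,0,-1,0.1],[0,0,0,0,0.1],[0,0,0,0,-1],[0,0,0,0,-1],[0,0,0,0,-1],[0,0,0,0,-1]]'; python3 -m creep '[[0,0,0.008,1,-1],[0,0,0.005,1,-1],[0,0,0.004,1,-1],[0,0,0.004,1,-1],[0,0,0,0,-1]]'
```

```text
clock: 28.68
eef_pos: [0.5288, 0.1282, 0.0861]
orientation: [-180.0, 0.0, -9.6]
wrist_force: [-0.5, -0.3, -0.8]
gripper_width: 0.0513
finger_force: 0.0
clock: 30.18
eef_pos: [0.5287, 0.1282, 0.0862]
orientation: [-180.0, -0.0, 46.0]
wrist_force: [-0.6, 0.4, 0.3]
gripper_width: 0.0335
finger_force: 30.0
clock: 30.8
eef_pos: [0.5288, 0.1281, 0.0857]
orientation: [180.0, -0.0, 14.1]
wrist_force: [-1.2, 0.4, 1.5]
gripper_width: 0.0335
finger_force: 30.0
```

```bash
python3 -m creep '[[0,0,0.005,1,-1],[0,0,0.005,1,-1],[0,0,0.004,1,-1],[0,0,0.004,1,-1],[0,0,0.004,1,-1],[0,0,0.004,1,-1],[0,0,0.004,1,-1],[0,0,0.004,1,-1],[0,0,0,0,-1]]'; python3 -m creep '[[0,0,0,0,0.1],[0,0,0,0,0.1],[0,0,0,-1,0.1],[0,0,0,-1,0.1],[0,0,0,-1,0.1],[0,0,0,-1,0.1],[0,0,0,-1,0.1],[0,0,0,-1,0.1]]'; python3 -m creep '[[0,0,0,-1,0.1],[0,0,0,-1,0.1],[0,0,0,-1,0.1],[0,0,0,-1,0.1],[0,0,0,-1,0.1],[0,0,0,-1,0.1],[0,0,0,0,0.1],[0,0,0,0,-1],[0,0,0,0,-1],[0,0,0,0,-1],[0,0,0,0,-1]]'
```

```text
clock: 31.92
eef_pos: [0.5288, 0.128, 0.0847]
orientation: [180.0, -0.0, -49.8]
wrist_force: [-2.7, -1.7, 3.6]
gripper_width: 0.0336
finger_force: 30.0
clock: 32.92
eef_pos: [0.5288, 0.1282, 0.0845]
orientation: [-180.0, -0.0, -1.6]
wrist_force: [0.4, 0.0, 0.7]
gripper_width: 0.0509
finger_force: 0.0
clock: 34.3
eef_pos: [0.5287, 0.1282, 0.0846]
orientation: [-180.0, -0.0, 46.0]
wrist_force: [-0.4, 0.8, 0.5]
gripper_width: 0.0334
finger_force: 30.0
```

```bash
python3 -m creep '[[0,0,0.008,1,-1],[0,0,0.005,1,-1],[0,0,0.004,1,-1],[0,0,0.004,1,-1],[0,0,0,0,-1]]'; python3 -m creep '[[0,0,0.004,1,-1],[0,0,0.004,1,-1],[0,0,0.004,1,-1],[0,0,0.004,1,-1],[0,0,0,0,-1]]'
```

```text
clock: 34.92
eef_pos: [0.5288, 0.1281, 0.084]
orientation: [-180.0, -0.0, 14.1]
wrist_force: [-0.7, 0.1, 1.9]
gripper_width: 0.0336
finger_force: 30.0
clock: 35.55
eef_pos: [0.5288, 0.1281, 0.0836]
orientation: [180.0, -0.0, -17.8]
wrist_force: [-2.7, -1.5, 3.1]
gripper_width: 0.0335
finger_force: 30.0
```

```bash
python3 -m creep '[[0,0,0.004,1,-1],[0,0,0.004,1,-1],[0,0,0.004,1,-1],[0,0,0,0,-1],[0,0,0,0,0.2],[0,0,0,0,0.2],[0,0,-0.5,0,0.2],[0,0,-0.5,0,0.2],[0,0,0,0,-1],[0,0,0,0,-1],[0,0,0,0,-1]]'; python3 -m creep '[[0,0,0.12,0,-1],[0,0,0,0,-1],[0,0,0,0,-1]]'
```

```text
clock: 36.92
eef_pos: [0.5286, 0.1281, 0.1126]
orientation: [180.0, 0.0, -42.0]
wrist_force: [-0.1, -0.5, -0.1]
gripper_width: 0.0308
finger_force: 0.0
clock: 37.3
eef_pos: [0.5287, 0.1281, 0.1094]
orientation: [180.0, 0.0, -42.0]
wrist_force: [-0.6, 0.3, 0.5]
gripper_width: 0.0023
finger_force: 0.0
```

Tip at 95.4 mm with no contact yet, so the knob is lower than that. Probing on.

```bash
python3 -m creep '[[0,0,0.04,0,-1],[0,0,0,0,-1]]'; python3 -m creep '[[0,0,0.02,0,-1],[0,0,0,0,-1]]';python3 -m creep '[[0,0,0.015,0,-1],[0,0,0,0,-1]]'
```

```text
clock: 37.55
eef_pos: [0.5288, 0.1281, 0.1082]
orientation: [180.0, 0.0, -42.0]
wrist_force: [0.4, -0.5, 0.2]
gripper_width: 0.0006
finger_force: 0.0
clock: 37.8
eef_pos: [0.5288, 0.1281, 0.1077]
orientation: [180.0, 0.0, -42.0]
wrist_force: [0.2, 0.2, -0.5]
gripper_width: 0.0004
finger_force: 0.0
clock: 38.05
eef_pos: [0.5288, 0.1281, 0.1072]
orientation: [180.0, 0.0, -42.0]
wrist_force: [-0.3, 0.5, 0.5]
gripper_width: 0.0002
finger_force: 0.0
```

```bash
python3 -m creep '[[0,0,0.015,0,-1],[0,0,0,0,-1]]'; python3 -m creep '[[0,0,0.015,0,-1],[0,0,0,0,-1]]'
```

```text
clock: 38.3
eef_pos: [0.5288, 0.1281, 0.107]
orientation: [-180.0, -0.0, -42.0]
wrist_force: [-0.9, -1.7, 2.3]
gripper_width: 0.0004
finger_force: 1.2
clock: 38.55
eef_pos: [0.5289, 0.1281, 0.1068]
orientation: [-180.0, -0.0, -42.0]
wrist_force: [-2.9, -0.6, 6.2]
gripper_width: 0.0003
finger_force: 3.0
```

The knob top is at 93.0 mm, as wanted. I'll regrip it.

```bash
python3 -m creep '[[0,0,-0.5,0,0.2],[0,0,0,0,0.2],[0,0,0,0,0.2],[0,0,0,0,0.2],[0,0,0,0,0.2]]'; python3 -m creep '[[0,0,0.6,0,0.2],[0,0,0.6,0,0.2],[0,0,0,0,0.2],[0,0,0,0,-1],[0,0,0,0,-1],[0,0,0,0,-1],[0,0,0,0,-1]]'
```

```text
clock: 39.17
eef_pos: [0.5287, 0.1281, 0.1211]
orientation: [180.0, 0.0, -42.0]
wrist_force: [-0.3, 0.1, -0.2]
gripper_width: 0.0459
finger_force: 0.0
clock: 40.05
eef_pos: [0.5288, 0.1279, 0.0857]
orientation: [180.0, -0.0, -42.0]
wrist_force: [-2.3, -2.9, 3.8]
gripper_width: 0.0336
finger_force: 30.0
```

```bash
python3 -m creep '[[0,0,0,0,-1],[0,0,0,0,-1],[0,0,0,0,-1]]'; python3 -c "
from h import *
cv2.imwrite('pics/f.png',cv2.resize(camera('side')[140:330,200:420],None,fx=3,fy=3,interpolation=cv2.INTER_CUBIC))"
```

```text
clock: 40.42
eef_pos: [0.5288, 0.128, 0.0856]
orientation: [180.0, -0.0, -42.0]
wrist_force: [-2.8, -3.9, 6.5]
gripper_width: 0.0332
finger_force: 30.0
```

View pics/f.png

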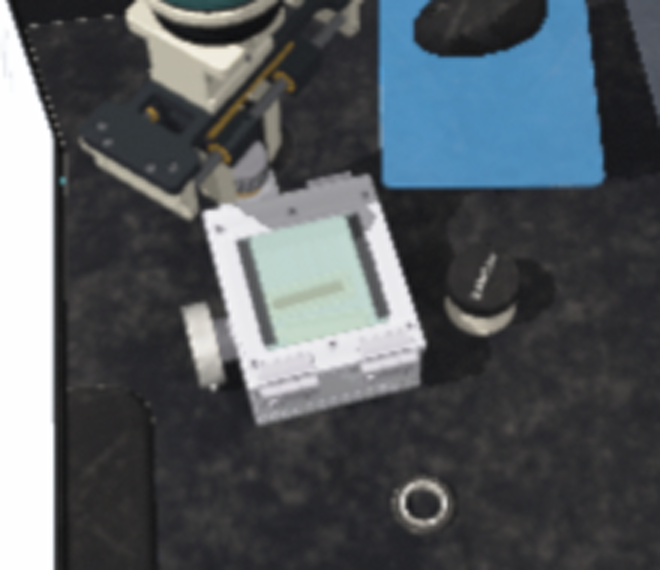

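The lid lies shut, the knob at (250,170) is gripped, and the jar at (480,290) and ring at (422,503) stand where they were. The gripper hides the tin. I'm handing the job in.

```bash
python3 -c "
from workcell import *
print(job_done())"
```

```text
the job is handed in; nothing more can be done
None
```

The job is handed in with the lid shut and the catch pressed home. The screw dropped its thread after about 0.45 turn back and was then drawn in about one turn. The knob top probed at 93.0 mm and is still gripped at 30 N; the jar and ring are unmoved, but the gripper hid the tin in the last picture, and no verdict came back.

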